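# Seat and tug-test a bin-rail lock pin

### The arm

A 7-joint arm with a two-finger parallel gripper is mounted at the origin on the work surface. World frame = base frame: x ahead of the robot, y to its left, z up, the work surface at z = 0. Lengths are in m, angles in rad, forces in N, time in s.
With the tool pointing down it reaches from about 0.4 to 0.875 m from the base axis. Payload 6.5 kg.
Tool frame: the origin (TCP) lies at the very end of the fingers, on their centre line; the grasp point (between the pads) lies 19 mm behind it; z points along the fingers, y is the direction in which the jaws open and shut (so a half turn about z gives the same grasp; the last joint's range is limited). The gripper opens to 85 mm and grips with 20 to 120 N. Pads are 22 mm wide; open, the fingers measure 114 mm over their backs; the gripper's body (76 mm by 85 mm) begins 54 mm behind the grasp point. The pads swing forward as they close: fully open they stand 13 mm farther back than shut.
Start: joints at [1.123, 0.536, -0.004, 1.538, 0.003, 1.067, -0.071], TCP at [0.242, -0.603, 0.195] pointing down, gripper open.
Joint ranges: [-2.7, 2.7], [-0.37, 2.16], [-1.27, 1.26], [0.24, 2.4], [-1.31, 4.45], [0.19, 1.91], [-2.76, 2.76]. Speed limits (rad/s): [2.39, 2.39, 3.14, 3.14, 3.14, 3.14, 3.14].

### API

Orientations are given as a unit quaternion [x, y, z, w].
In Python, from rig import sensors, grab_frame, ticket gives the robot as it stands.
- The arm moves only by the shell command python3 -m inch 'ROWS'. ROWS is JSON, a list that holds one entry, the list of rows, each a list of 7 numbers: the shift along the world's x, y, z as a fraction of full scale, then the turn, a rotation vector about the world's x, y, z as a fraction of full scale, then the opening, from 0 (shut) to 1 (fully open). In form: [[[x, y, z, rx, ry, rz, hand], ...]]. A call has 1 to 5 rows; each row shifts and turns the pose as measured when the row begins; what a row does not reach is not made up. Full scale, the value 1, is 0.05 m for a shift and 0.15 rad for a turn. A row lasts 1/10 s, in which the tool goes at most 50 mm and 8.59 degrees, less where a joint would pass 70% of its speed; a pose out of reach is approached as far as the arm can. A call with a number of a shift or a turn outside -1 to 1 is refused whole. A call with a gripper value outside its range is refused whole. The fingers move at their own pace and stop on an object; the grip force is fixed at half the most. Time passes only in rows, so rows that do not move let the fingers close. It gives the time, the measured TCP pose, the force and the opening at its end, in the units of the state.
- sensors.observe(): the state, without advancing time (a new reading comes with each control period).
- grab_frame(name): name is "scene" or "side" or "wrist"; returns a dict with "img" (384x512x3 uint8, red, green, blue), "K" (3x3 intrinsics, pixels), "world_to_cam" (4x4, takes a point from world to camera coordinates). Camera axes: x right, y up, looking along -z (the intrinsics and any distortion apply to the point x, -y, -z); pixel columns grow to the right and rows downward; lengths in m; the calibration is good to about 2 mm. The wrist camera is an equidistant fisheye: a pixel r from the principal point sees the ray r / f radians off the axis. A picture is of the moment at which its call begins. There is no depth.
- ticket.job_done(): hands the job in, once; it reports no verdict.
The state is a dict: "time": time; "joints": joint angles; "joint_velocities": joint speeds; "joint_efforts": joint torques, N m; "position": TCP position; "eef_rot": TCP orientation; "contact_force": force on the tool from outside, world axes, zero at the start; "moment": the same for the moment, N m; "finger_gap": finger opening in m.
Only numpy, scipy, OpenCV 4.12 (cv2) and the standard library are available. Lean on these libraries where they do the work, as an engineer would, in place of code of your own. Each camera call takes 0.05 s, during which the arm holds its last target.

### The job

One of the two white nylon lock pins on the bin rail is standing proud. Press that pin fully home without leaning hard on it, then pull it straight up with about 12 N for a second to confirm that it is retained, and let go leaving it fully home. Leave the other pin, the rail and everything around it alone.

Things in the scene. Friction and masses are not known exactly. Their poses are not given: they have to be found in the camera images.
- rail: Grey steel bin rail, fixed: flat top plate 75 x 360 mm (long along its y) on two end plates, top face 130 mm above the work surface; two open blue bins hang below it on its +x side, away from the robot, and reach about 80 mm out from its centre line. One pin stands 90 mm either side of its middle on the centre line. Origin: centre of its underside, on the work surface; z up.
- pin_grip (a point): The white nylon pin that stands proud (either place): upright round grip 18 mm across, 34 mm tall, on a collar 30 mm across, 5 mm thick. Point on the pin's axis, 19 mm above the collar's upper face, 15 mm below the grip's top; moves with the pin. When home, the collar rests on a steel ring (42 mm across, 3 mm thick) on the rail and the point is 157 mm above the work surface.
- pin (a joint): How far the pin stands proud of fully home, in m: 0 is fully home (a hard stop; the orange shank below its collar no longer shows), starts at 0.006 to 0.011. It slides with a steady dry friction of 16 N, both ways: pushed with more it goes in, pulled with more it is drawn out again.
- pin_give (a joint): Elastic give of the pin's seat in m along the pin: 0 unloaded, positive when the pin is pulled up, negative when it is pressed; proportional to the axial load, 0.125 mm per N (1.5 mm at 12 N). The reading is noisy by about 1 mm. Pressing with more than about 30 N crushes the seat.
- other_pin_grip (a point): The same point of the second, identical pin, already fully home (157 mm above the work surface); it is to be left alone.
- case: Yellow hard-plastic tool case, latched shut, 240 x 300 x 85 mm, lying on the work surface; origin at the centre of its underside. Bystander.
- anchor_box: White nylon-anchor box 80 x 120 x 50 mm; origin at the centre of its underside. Bystander.
- wrench: Chrome wrench, 200 mm long, lying along its own x. Bystander.
- screwdriver: Screwdriver lying along its own x. Bystander.
- spray: Red spray can, 60 mm in diameter, 170 mm tall; origin at the centre of its underside. Bystander.
- cup: Steel cup, 80 mm in diameter, 90 mm tall; origin at the centre of its underside. Bystander.

How it is judged:
On the way, in this order (a step that is already met when the one before it is completed fails the run):
1. the proud pin is pressed fully home (within 1.5 mm) (value of joint pin below 0.0015 m), for 0.2 s.
2. the pin, fully home (within 1.5 mm), is pulled straight up with at least 9.6 N for 0.7 s (value of joint pin_give above 0.0012 m and value of joint pin below 0.0015 m), for 0.7 s.
At the end, for the whole second after the job is handed in: The pin that stood proud is fully home, within 1.5 mm, unloaded and let go (value of joint pin below 0.0015 m and value of joint pin_give between -0.0003 and 0.0003 m); the robot touches nothing.
It fails at once if the pin is pulled with more than 14.8 N (value of joint pin_give above 0.00185 m).
It fails at once if the pin is pressed with more than 30 N (value of joint pin_give below -0.00375 m).
It fails at once if the other pin is touched with more than 2 N (contact force between other_pin and anything else above 2 N).
It fails at once if the rail or its bins are knocked with more than 5 N (contact force between rail and anything else above 5 N).
It fails at once if a bystander is moved by more than 15 mm (distance of any of case, anchor_box, wrench, screwdriver, spray, cup from where it was at the start of the episode above 0.015 m).
It also fails if it takes over 48 s, if anything falls off the work surface, if the arm or the gripper's body presses on something with over 40 N, if the wrist force passes 120 N, or if a joint passes its speed limit or range.

## Working session

There is one attempt and no reset: what is moved stays moved. The work goes in short steps, Python scripts to look and compute and a shell command to move; the robot and the scene stay as the last step left them, time stands still between calls to the robot, and variables do not carry over. Pictures are saved under pics/ and viewed, and the job is handed in when it is done.

```bash
ls; mkdir -p pics
python3 - <<'E'
from rig import sensors, grab_frame
import cv2, pickle
print(sensors.observe())
F={}
for n in ["scene","side","wrist"]:
    f=grab_frame(n);F[n]=f
    cv2.imwrite(f"pics/{n}0.png",f["img"][:,:,::-1]);print(n,f["K"],f["world_to_cam"],[k for k in f])
pickle.dump(F,open("f0.pkl","wb"))
E
```

```text
pics
{'time': 0.0, 'joints': array([ 1.122806  ,  0.53719933, -0.00441634,  1.53888876,  0.00259037,
        1.06729982, -0.07121318]), 'joint_velocities': array([-0.00143029,  0.00156106, -0.00051123,  0.00086367,  0.00137404,
        0.00099089, -0.00138221]), 'joint_efforts': array([-5.66412236e-04, -5.83409357e+01,  1.04818057e+00, -2.59100944e+01,
        1.21748698e-02,  9.64883569e-03, -4.67393761e-06]), 'position': array([ 0.24188122, -0.60255314,  0.19398578]), 'eef_rot': array([ 9.81831069e-01,  1.89754977e-01, -2.35098407e-04, -8.63344938e-04]), 'contact_force': array([-0.0908839, -1.2386593,  0.1719341]), 'moment': array([ 0.02525214, -0.00345212, -0.02386616]), 'finger_gap': 0.08512460479410525}
scene [[419.23080484   0.         254.87663404]
 [  0.         419.23080484 192.12824102]
 [  0.           0.           1.        ]] [[-0.47150877  0.88183118 -0.00729776  0.23256565]
 [-0.70835087 -0.37379493  0.59876238  0.32437058]
 [ 0.52527947  0.28749109  0.80089347 -1.53467819]
 [ 0.          0.          0.          1.        ]] ['img', 'K', 'world_to_cam']
side [[465.7877779    0.         254.35595918]
 [  0.         465.7877779  190.28028779]
 [  0.           0.           1.        ]] [[ 0.70334177 -0.71083805 -0.00443061 -0.34120545]
 [ 0.52151963  0.51176446  0.68272572 -0.35366099]
 [-0.48303999 -0.48250017  0.73066131 -1.4378355 ]
 [ 0.          0.          0.          1.        ]] ['img', 'K', 'world_to_cam']
wrist [[297.31863964   0.         252.4911164 ]
 [  0.         297.31863964 197.34384709]
 [  0.           0.           1.        ]] [[ 3.73158101e-01 -9.27767361e-01 -8.68731783e-04 -6.48512204e-01]
 [ 8.78241497e-01  3.53539797e-01 -3.22027150e-01  4.16557569e-02]
 [ 2.99073410e-01  1.19404083e-01  9.46730036e-01 -3.81859831e-01]
 [ 0.00000000e+00  0.00000000e+00  0.00000000e+00  1.00000000e+00]] ['img', 'K', 'world_to_cam']
```

View pics/scene0.png

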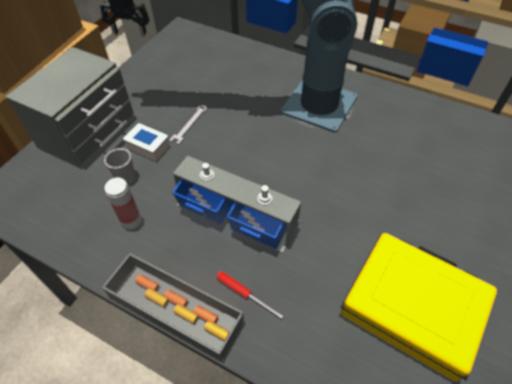

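View pics/side0.png

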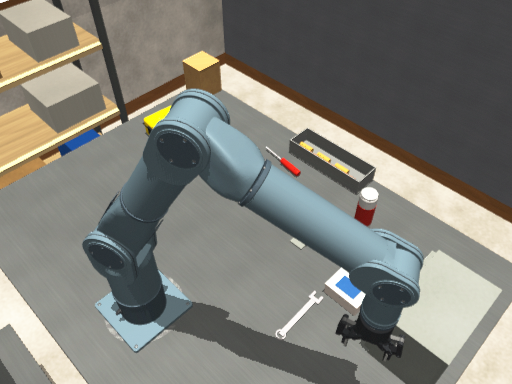

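View pics/wrist0.png

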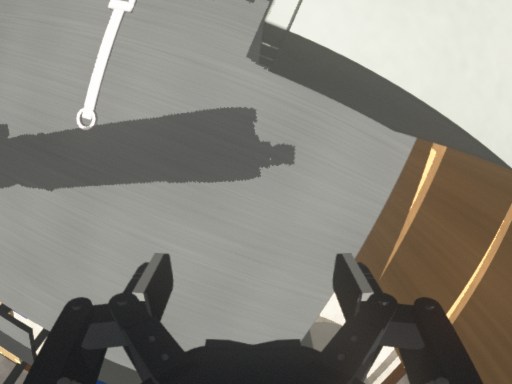

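```bash
cat > h.py <<'E'
import numpy as np, pickle, cv2
def proj(f,P):
    P=np.atleast_2d(P).astype(float);c=P@f["world_to_cam"][:3,:3].T+f["world_to_cam"][:3,3]
    p=np.c_[c[:,0],-c[:,1],-c[:,2]];u=p@f["K"].T;return u[:,:2]/u[:,2:]
def ray(f,uv,fish=False):
    K=f["K"];x=(uv[0]-K[0,2])/K[0,0];y=(uv[1]-K[1,2])/K[1,1]
    if fish:
        r=np.hypot(x,y);d=np.array([np.sin(r)*x/r,np.sin(r)*y/r,np.cos(r)])
    else: d=np.array([x,y,1.])
    R=f["world_to_cam"][:3,:3];t=f["world_to_cam"][:3,3]
    d=R.T@np.array([d[0],-d[1],-d[2]]);return -R.T@t,d/np.linalg.norm(d)
def onz(f,uv,z,fish=False):
    o,d=ray(f,uv,fish);return o+d*(z-o[2])/d[2]
E
python3 - <<'E'
from h import *
F=pickle.load(open("f0.pkl","rb"));f=F["scene"]
print(proj(f,[[0,0,0],[.242,-.603,.195]]))
im=f["img"][145:255,165:310,::-1]
cv2.imwrite("pics/z0.png",cv2.resize(im,None,fx=5,fy=5,interpolation=cv2.INTER_CUBIC))
for uv in [(205,167),(264,189)]: print(onz(f,uv,.172))
E
```

```text
[[318.40701098 103.51934596]
 [132.84916518  46.44308695]]
[ 0.56665809 -0.11196937  0.172     ]
[0.55856258 0.06313764 0.172     ]
```

View pics/z0.png

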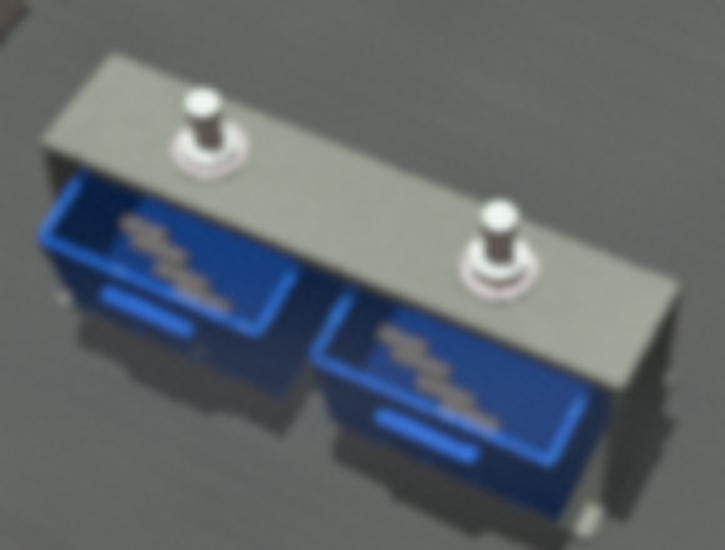

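Run:
```python
from h import *
F=pickle.load(open("f0.pkl","rb"));f=F["scene"]
print(proj(F["side"],[[0,0,0],[.242,-.603,.195],[.56,-.02,.13],[.56,-.11,.17],[.56,.06,.17]]))
im=f["img"][0:110,60:210,::-1]
a=cv2.resize(im,None,fx=4,fy=4,interpolation=cv2.INTER_CUBIC)
im=F["side"]["img"][300:384,300:440,::-1]
b=cv2.resize(im,None,fx=4,fy=4,interpolation=cv2.INTER_CUBIC)
b=cv2.resize(b,(600,360));a=cv2.resize(a,(600,440))[:240*2]
cv2.imwrite("pics/z1.png",np.vstack([a[:300],b[:300]]))
```

```text
[[143.82222372 304.84900511]
 [361.01964581 357.65069175]
 [273.6144387  185.36913149]
 [293.93746492 190.84028502]
 [257.03056288 165.68991145]]
```

View pics/z1.png

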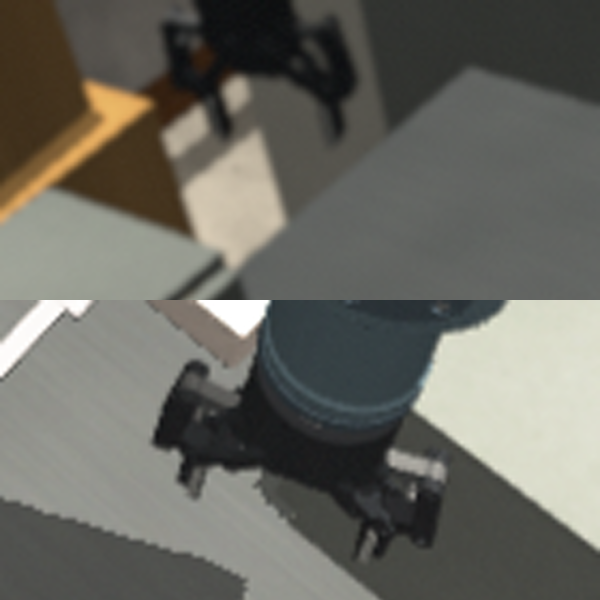

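```bash
python3 - <<'E'
from h import *
F=pickle.load(open("f0.pkl","rb"));f=F["wrist"]
o,d=ray(f,(f["K"][0,2]+.01,f["K"][1,2]),True);print("cam",o,"axis",d, "off",o-[.242,-.6025,.194])
E
python3 -m inch '[[[0,0,1,0,0,-0.3,1],[0.2,0.2,1,0,0,-0.3,1],[0.6,0.8,0.5,0,0,-0.3,1],[0.6,0.8,0,0,0,-0.3,1],[0.6,0.8,0,0,0,-0.3,1]]]'
```

```text
cam [ 0.31961789 -0.5707998   0.37436907] axis [-0.29906086 -0.11943529 -0.94673006] off [0.07761789 0.0317002  0.18036907]
time: 0.65
position: [0.3335, -0.4761, 0.3183]
eef_rot: [0.998, 0.067, -0.001, -0.003]
contact_force: [0.7, -0.6, -0.4]
finger_gap: 0.0855
```

```bash
python3 -m inch '[[[0.4,0.9,0,0,0,-0.2,1],[0.4,0.9,0,0,0,-0.2,1],[0.4,0.9,0,0,0,-0.2,1],[0.4,0.9,0,0,0,0,1],[0.4,0.9,0,0,0,0,1]]]'
python3 -m inch '[[[0.4,0.9,0,0,0,0,1],[0.4,0.9,0,0,0,0,1],[0.4,0.9,0,0,0,0,1],[0.4,0.8,0,0,0,0,1],[0,0,0,0,0,0,1]]]'
```

```text
time: 1.15
position: [0.435, -0.2464, 0.3184]
eef_rot: [1.0, 0.019, -0.001, -0.002]
contact_force: [1.5, 0.0, 0.0]
finger_gap: 0.0854
time: 1.65
position: [0.5163, -0.0589, 0.3184]
eef_rot: [1.0, 0.025, -0.0, -0.003]
contact_force: [-0.0, 0.5, 1.1]
finger_gap: 0.0854
```

```bash
python3 -m inch '[[[-0.5,0.5,0,0,0,0,1],[-0.5,0.5,0,0,0,0,1],[0,0,0,0,0,0,1]]]'
python3 - <<'E'
from rig import sensors, grab_frame
import cv2, pickle
print(sensors.observe()["position"])
F={}
for n in ["scene","side","wrist"]:
    f=grab_frame(n);F[n]=f
    cv2.imwrite(f"pics/{n}1.png",f["img"][:,:,::-1])
pickle.dump(F,open("f1.pkl","wb"))
E
```

```text
time: 1.95
position: [0.4645, -0.0065, 0.317]
eef_rot: [1.0, 0.026, -0.001, -0.004]
contact_force: [0.6, 0.1, 0.1]
finger_gap: 0.0851
[ 0.46454205 -0.00653239  0.31704796]
```

View pics/wrist1.png

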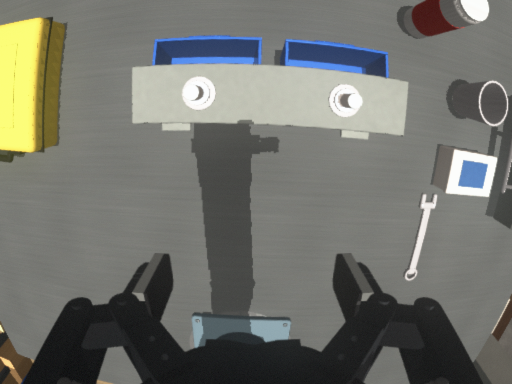

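View pics/side1.png

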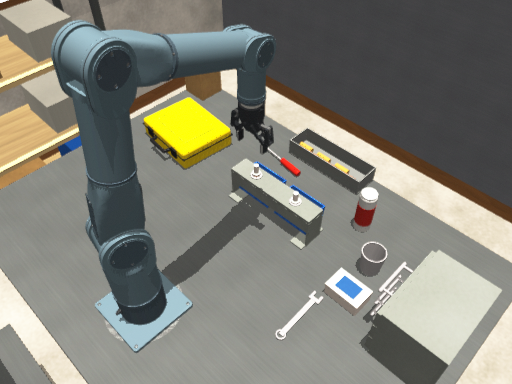

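View pics/scene1.png

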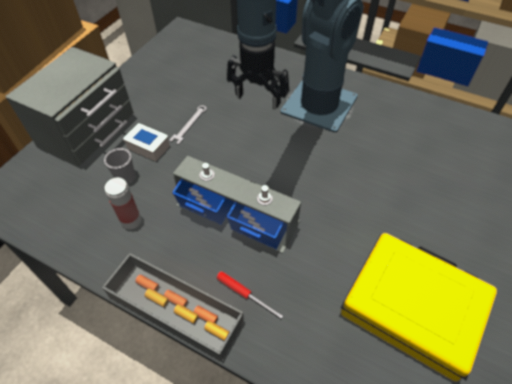

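Run:
```python
from h import *
F=pickle.load(open("f1.pkl","rb"))
def c(n,u,v,w=22,h=20,s=9):
    im=F[n]["img"][v-h:v+h,u-w:u+w,::-1];return cv2.resize(im,None,fx=s,fy=s,interpolation=cv2.INTER_NEAREST)
a=np.vstack([np.hstack([c("wrist",198,92,22,16),c("wrist",346,100,22,16)]),np.hstack([c("side",257,171,22,16),c("side",295,198,22,16)])])
cv2.imwrite("pics/z2.png",a);print(a.shape)
```

```text
(576, 792, 3)
```

View pics/z2.png

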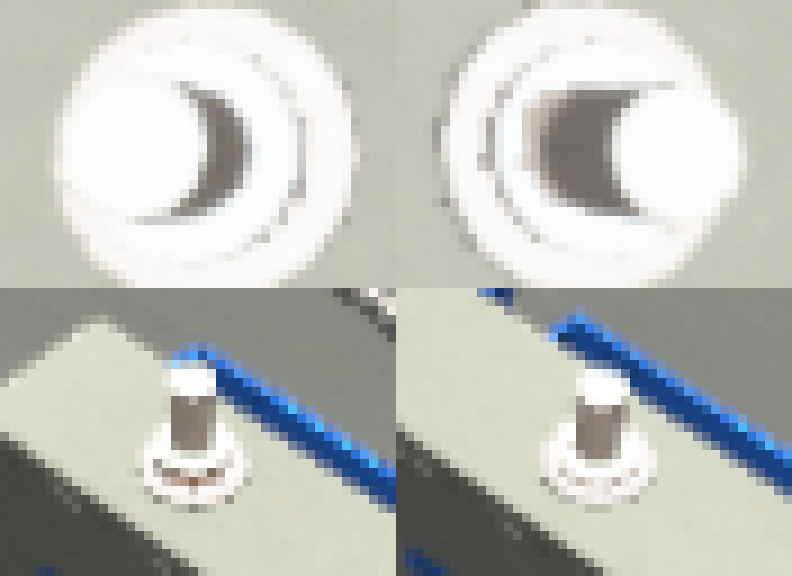

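```bash
cat >> h.py <<'E'
def tri(rs):
    A=np.zeros((3,3));b=np.zeros(3)
    for o,d in rs:
        M=np.eye(3)-np.outer(d,d);A+=M;b+=M@o
    p=np.linalg.solve(A,b);return p,[round(1e3*np.linalg.norm((np.eye(3)-np.outer(d,d))@(p-o)),1) for o,d in rs]
E
python3 - <<'E'
from h import *
F=pickle.load(open("f1.pkl","rb"));W=F["wrist"];S=F["side"];C=F["scene"]
z1=(165+203/5-.5-.0,145+103/5-.5); z2=(165+499/5-.5,145+215/5-.5)
for nm,w,s,c in [("L",(190.3,92.4),(255.9,165.1),z2),("R",(354.9,100.3),(295.6,192.3),z1)]:
    print(nm,"top",tri([ray(W,w,True),ray(S,s)]),tri([ray(W,w,True),ray(S,s),ray(C,c)]),onz(W,w,.172,True),onz(S,s,.172),onz(C,c,.172))
for w in [(198.1,91.7),(345.2,99.8)]: print("ring",onz(W,w,.133,True))
# ring centres by mask in wrist
g=cv2.cvtColor(W["img"],cv2.COLOR_RGB2HSV)
for u,v in [(198,92),(346,100)]:
    m=((g[...,2]>225)).astype(np.uint8);m[:v-25]=0;m[v+25:]=0;m[:,:u-28]=0;m[:,u+28:]=0
    cs,_=cv2.findContours(m,cv2.RETR_EXTERNAL,cv2.CHAIN_APPROX_NONE);k=max(cs,key=cv2.contourArea)
    print(cv2.fitEllipse(k),onz(W,cv2.fitEllipse(k)[0],.133,True))
E
```

```text
L top (array([0.55707945, 0.06354989, 0.1726545 ]), [np.float64(0.7), np.float64(0.7)]) (array([0.55628953, 0.06271271, 0.17459731]), [np.float64(1.0), np.float64(1.0), np.float64(0.6)]) [0.55670008 0.06426415 0.172     ] [0.55787647 0.06339831 0.172     ] [0.55385806 0.06157737 0.172     ]
R top (array([ 0.55933472, -0.11824013,  0.16979328]), [np.float64(0.3), np.float64(0.3)]) (array([ 0.55927932, -0.11773916,  0.16942377]), [np.float64(0.8), np.float64(0.2), np.float64(1.0)]) [ 0.55950573 -0.11768461  0.172     ] [ 0.55742012 -0.11935349  0.172     ] [ 0.56082325 -0.11532576  0.172     ]
ring [0.55835769 0.06293142 0.133     ]
ring [ 0.55970704 -0.11821     0.133     ]
((198.3347930908203, 92.7681884765625), (31.97653579711914, 32.7703742980957), 42.87763214111328) [0.55703453 0.06259744 0.133     ]
((345.0542297363281, 100.19757080078125), (30.97970199584961, 31.996328353881836), 135.5622100830078) [ 0.55918468 -0.11806032  0.133     ]
```

```bash
python3 -m inch '[[[0.62,0.46,0,0,0,0,1],[0.62,0.46,-0.3,0,0,0,1],[0.62,0.46,-0.5,0,0,0,1],[0,0,-0.8,0,0,0,1],[0,0,-0.7,0,0,0,1]]]';python3 -m inch '[[[0,0,0,0,0,0,1]]]'
python3 - <<'E'
from rig import sensors, grab_frame
import cv2, pickle
s=sensors.observe();print(s["position"],s["eef_rot"])
F={}
for n in ["scene","side","wrist"]:
    f=grab_frame(n);F[n]=f
    cv2.imwrite(f"pics/{n}2.png",f["img"][:,:,::-1])
pickle.dump(F,open("f2.pkl","wb"))
E
```

```text
time: 2.6
position: [0.5717, 0.0532, 0.2028]
eef_rot: [1.0, 0.016, 0.006, -0.002]
contact_force: [0.4, -1.2, -0.4]
finger_gap: 0.0854
time: 2.7
position: [0.5692, 0.0516, 0.1979]
eef_rot: [1.0, 0.015, 0.002, -0.002]
contact_force: [-0.4, -0.5, -0.3]
finger_gap: 0.0852
[0.56916354 0.0516277  0.19786586] [ 0.99988029  0.01523782  0.00199211 -0.001803  ]
```

View pics/wrist2.png

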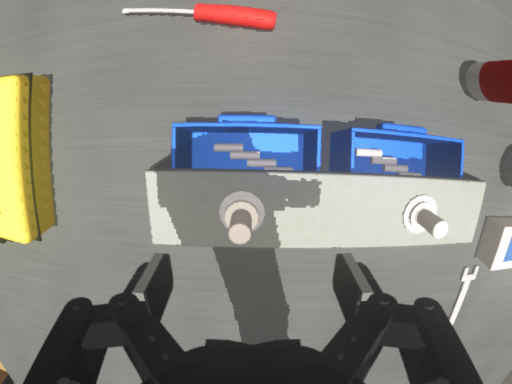

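Run:
```python
from h import *
F=pickle.load(open("f2.pkl","rb"));W=F["wrist"];S=F["side"]
im=W["img"][180:290,120:390,::-1];cv2.imwrite("pics/z3.png",cv2.resize(im,None,fx=2.9,fy=2.9,interpolation=cv2.INTER_NEAREST))
im=S["img"][115:215,190:330,::-1];cv2.imwrite("pics/z4.png",cv2.resize(im,None,fx=5,fy=5,interpolation=cv2.INTER_NEAREST))
# expected pixel for points on tool axis
o,d=ray(W,(252.5,197.4),True)
def pf(f,P):
    c=f["world_to_cam"][:3,:3]@np.array(P)+f["world_to_cam"][:3,3];p=np.array([c[0],-c[1],-c[2]])
    r=np.hypot(p[0],p[1]);th=np.arctan2(r,p[2]);return f["K"][:2,2]+f["K"][0,0]*th*p[:2]/r
for z in (.198,.211,.18): print(z,pf(W,[.5692,.0516,z]))
print(pf(W,[.557,.0627,.18]),proj(S,[[.557,.0627,.18],[.557,.0627,.172]]))
```

```text
0.198 [254.24807639 229.95171356]
0.211 [254.2873918  238.25333833]
0.18 [254.19950613 219.93012052]
[239.0146134  234.34059032] [[255.86123659 163.64822292]
 [255.86602168 165.32353692]]
```

View pics/z3.png

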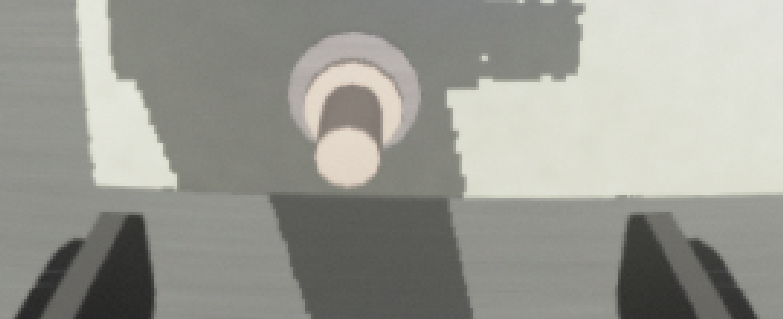

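View pics/z4.png

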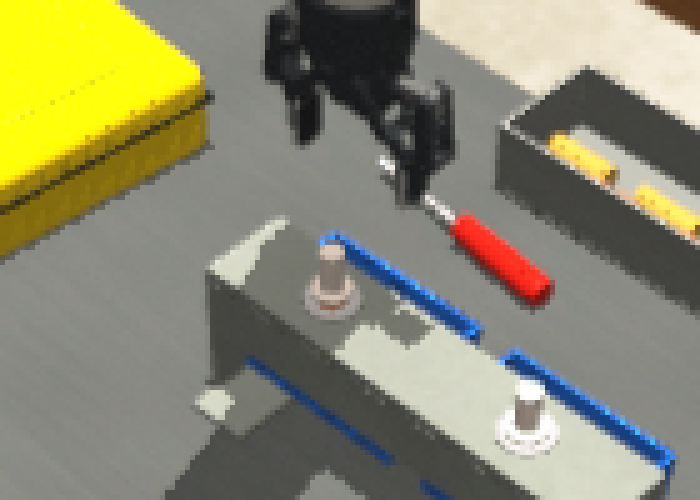

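Run:
```python
from h import *
F=pickle.load(open("f2.pkl","rb"));W=F["wrist"];S=F["side"]
for z in (.198,.211,.225,.24): print(z,proj(S,[[.5692,.0516,z],[.5692,.0516+.043,z],[.5692,.0516-.043,z]]).round(1).tolist())
for w,s in [((120+122/2.9,180+213/2.9),(251,143.4)),((120+650/2.9,180+213/2.9),(271.6,156))]:
    print(tri([ray(W,w,True),ray(S,s)]))
C=F["scene"];im=C["img"][90:220,190:330,::-1];cv2.imwrite("pics/z5.png",cv2.resize(im,None,fx=4.5,fy=4.5,interpolation=cv2.INTER_NEAREST))
for z in (.198,.211,.225,.24): print(z,(4.5*(proj(C,[[.5692,.0516,z],[.5692,.0516+.043,z],[.5692,.0516-.043,z]])-[190,90])).round(1).tolist())
```

```text
0.198 [[260.7, 159.6], [251.8, 153.7], [269.8, 165.8]]
0.211 [[260.7, 156.9], [251.7, 150.9], [269.9, 163.0]]
0.225 [[260.7, 153.8], [251.7, 147.8], [270.0, 159.9]]
0.24 [[260.7, 150.5], [251.7, 144.5], [270.1, 156.6]]
(array([0.57203111, 0.10255612, 0.23984995]), [np.float64(1.7), np.float64(1.7)])
(array([0.57431165, 0.00333456, 0.24244083]), [np.float64(2.3), np.float64(2.3)])
0.198 [[306.6, 423.3], [374.9, 451.7], [239.8, 395.5]]
0.211 [[306.6, 408.9], [375.5, 437.5], [239.2, 381.0]]
0.225 [[306.5, 393.2], [376.3, 421.9], [238.4, 365.2]]
0.24 [[306.5, 376.0], [377.1, 404.8], [237.6, 347.8]]
```

View pics/z5.png

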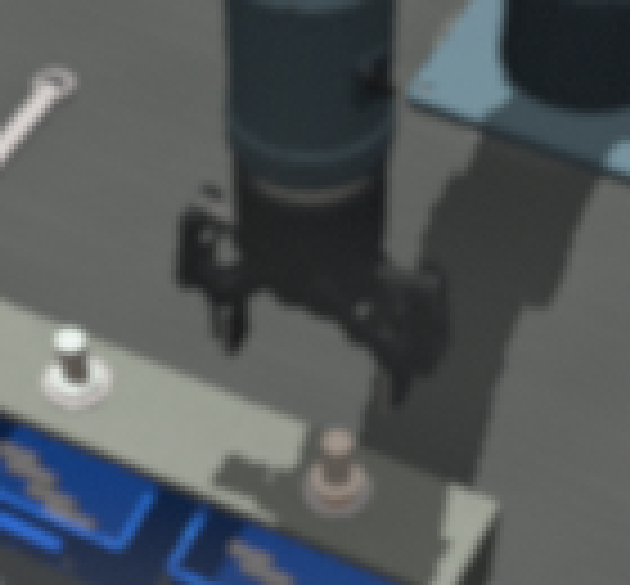

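```bash
python3 -m inch '[[[-0.24,0.21,0.3,0,0,0,0.26],[0,0,0,0,0,0,0.26],[0,0,0,0,0,0,0.26],[0,0,0,0,0,0,0.26],[0,0,0,0,0,0,0.26]]]'
python3 - <<'E'
from rig import sensors, grab_frame
import cv2, pickle
from h import *
s=sensors.observe();print(s["position"],s["eef_rot"],s["finger_gap"])
F={}
for n in ["scene","side","wrist"]:
    f=grab_frame(n);F[n]=f
pickle.dump(F,open("f3.pkl","wb"))
W=F["wrist"];S=F["side"];C=F["scene"]
im=W["img"][170:384,120:390,::-1];a=cv2.resize(im,None,fx=2.9,fy=2.9,interpolation=cv2.INTER_NEAREST)[:600]
cv2.imwrite("pics/z6.png",a)
im=S["img"][105:205,200:320,::-1];a=cv2.resize(im,None,fx=3.3,fy=4*.825,interpolation=cv2.INTER_NEAREST)
im=C["img"][100:200,200:320,::-1];b=cv2.resize(im,None,fx=3.3,fy=3.3,interpolation=cv2.INTER_NEAREST)
cv2.imwrite("pics/z7.png",np.hstack([a,b]))
E
```

```text
time: 3.35
position: [0.5661, 0.0603, 0.2267]
eef_rot: [1.0, 0.013, 0.014, -0.002]
contact_force: [-0.2, 0.2, 0.4]
finger_gap: 0.0222
[0.56613633 0.06030717 0.22672551] [ 0.99982364  0.0128595   0.0135457  -0.00195774] 0.02220937077506198
```

View pics/z6.png

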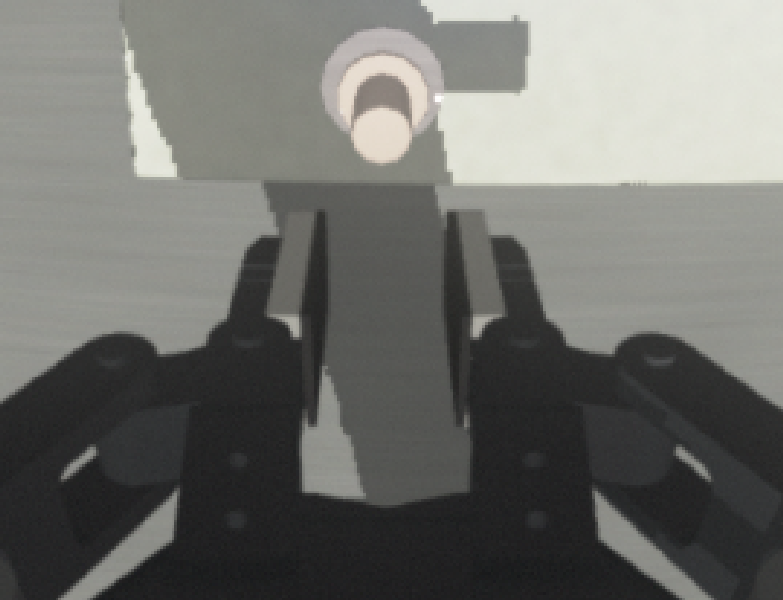

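View pics/z7.png

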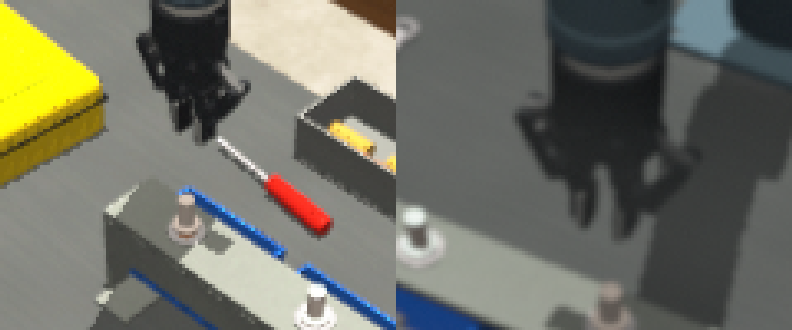

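Run:
```python
from h import *
from scipy.spatial.transform import Rotation as R
F=pickle.load(open("f3.pkl","rb"));W=F["wrist"];S=F["side"];C=F["scene"]
print(R.from_quat([ 0.99982364 , 0.0128595 ,  0.0135457 , -0.00195774]).as_matrix().round(4))
print(tri([ray(S,(259.2,146.5)),ray(C,(263,170.6))]),tri([ray(S,(259.2,146.5)),ray(C,(263,170.6)),ray(W,(252.8,242.8),True)]))
u=(120+381/2.9,170+134/2.9);print(u,onz(W,u,.18,True))
```

```text
[[ 0.9993  0.0258  0.027 ]
 [ 0.0257 -0.9997  0.0043]
 [ 0.0271 -0.0036 -0.9996]]
(array([0.56746942, 0.06100359, 0.25381003]), [np.float64(2.8), np.float64(2.8)]) (array([0.56801608, 0.06120412, 0.25347955]), [np.float64(2.6), np.float64(3.1), np.float64(0.8)])
(251.3793103448276, 216.20689655172413) [0.55733622 0.06228332 0.18      ]
```

```bash
python3 -m inch '[[[-0.18,0.04,0,-0.03,0.18,0,1],[0,0,0,0,0,0,1],[0,0,0,0,0,0,1],[0,0,0,0,0,0,1]]]'
python3 - <<'E'
from rig import sensors
s=sensors.observe();print(s["position"],s["eef_rot"],s["finger_gap"],s["contact_force"])
E
```

```text
time: 3.9
position: [0.5554, 0.0628, 0.2253]
eef_rot: [1.0, 0.013, -0.003, 0.0]
contact_force: [0.2, -0.6, -0.4]
finger_gap: 0.0785
[0.55541657 0.06279157 0.22534656] [ 9.99910007e-01  1.31369443e-02 -2.71100678e-03  2.20741880e-04] 0.0785479951365574 [ 0.22988416 -0.56780586 -0.43592427]
```

Now descend in a cautious stage to settle where the fingertips really are.

```bash
python3 -m inch '[[[0.02,0,-0.4,0,-0.03,0,1],[0,0,-0.4,0,0,0,1],[0,0,-0.4,0,0,0,1],[0,0,0,0,0,0,1]]]'
cat > look.py <<'E'
import sys
from rig import sensors, grab_frame
from h import *
from scipy.spatial.transform import Rotation as R
t=sys.argv[1]
s=sensors.observe();print(s["position"].round(4),R.from_quat(s["eef_rot"]).as_matrix()[:,2].round(4),round(s["finger_gap"],4),s["contact_force"].round(2))
F={n:grab_frame(n) for n in ["scene","side","wrist"]}
pickle.dump(F,open(f"f{t}.pkl","wb"))
W=F["wrist"];S=F["side"];C=F["scene"]
def r(im,fx): return cv2.resize(im[:,:,::-1],None,fx=fx,fy=fx,interpolation=cv2.INTER_NEAREST)
a=np.hstack([r(S["img"][120:200,210:310],4),r(C["img"][145:225,215:315],4)])
b=cv2.resize(W["img"][180:290,120:390,::-1],(800,326))[:280]
cv2.imwrite(f"pics/k{t}.png",np.vstack([a,b][:]) if a.shape[1]==b.shape[1] else a)
E
python3 look.py 4
```

```text
time: 4.3
position: [0.5573, 0.0628, 0.1644]
eef_rot: [1.0, 0.013, 0.001, 0.0]
contact_force: [-1.4, -0.9, -0.0]
finger_gap: 0.0852
[0.5573 0.0628 0.1644] [ 2.e-03 -3.e-04 -1.e+00] 0.0852 [-1.38 -0.88 -0.03]
```

View pics/k4.png

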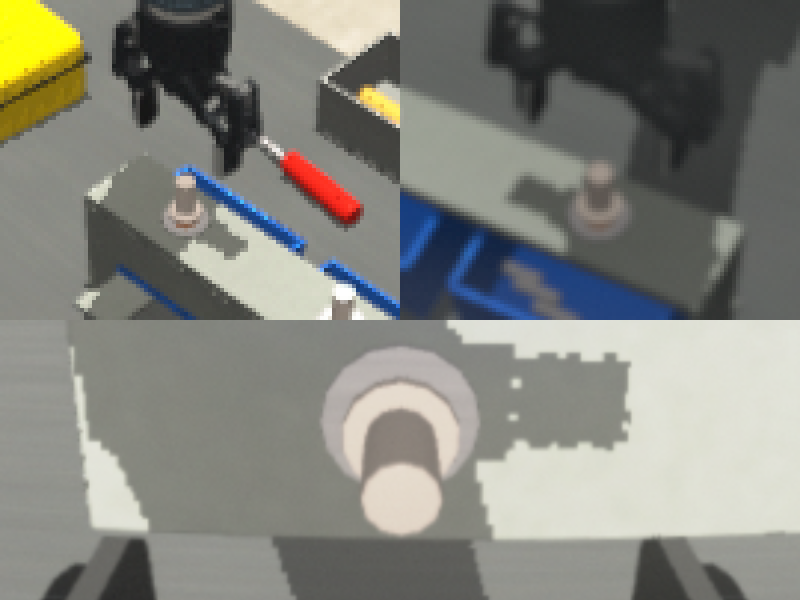

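```bash
python3 -m inch '[[[0,0,-0.3,0,-0.01,0,1],[0,0,-0.28,0,0,0,1],[0,0,0,0,0,0,1]]]'; python3 look.py 5
```

```text
time: 4.75
position: [0.5628, 0.0639, 0.1415]
eef_rot: [1.0, 0.013, 0.008, -0.001]
contact_force: [0.2, 0.3, 0.5]
finger_gap: 0.0855
[0.5628 0.0639 0.1415] [ 0.016   0.0014 -0.9999] 0.0855 [0.16 0.34 0.5 ]
```

View pics/k5.png

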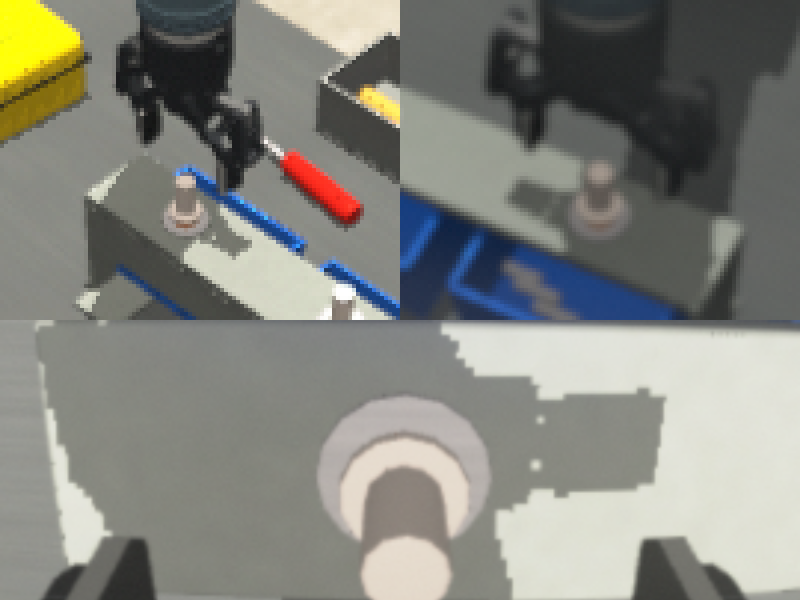

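```bash
python3 -m inch '[[[-0.11,-0.02,0,0,0.1,0,1],[0,0,-0.15,0,0,0,1],[0,0,-0.1,0,0,0,0.5],[0,0,0,0,0,0,0.5],[0,0,0,0,0,0,0.5]]]'; python3 look.py 6
```

```text
time: 5.4
position: [0.5589, 0.0632, 0.1308]
eef_rot: [1.0, 0.013, 0.002, -0.001]
contact_force: [0.8, -0.1, 0.0]
finger_gap: 0.0443
[0.5589 0.0632 0.1308] [ 0.0042  0.002  -1.    ] 0.0443 [ 0.8  -0.05  0.01]
```

View pics/k6.png

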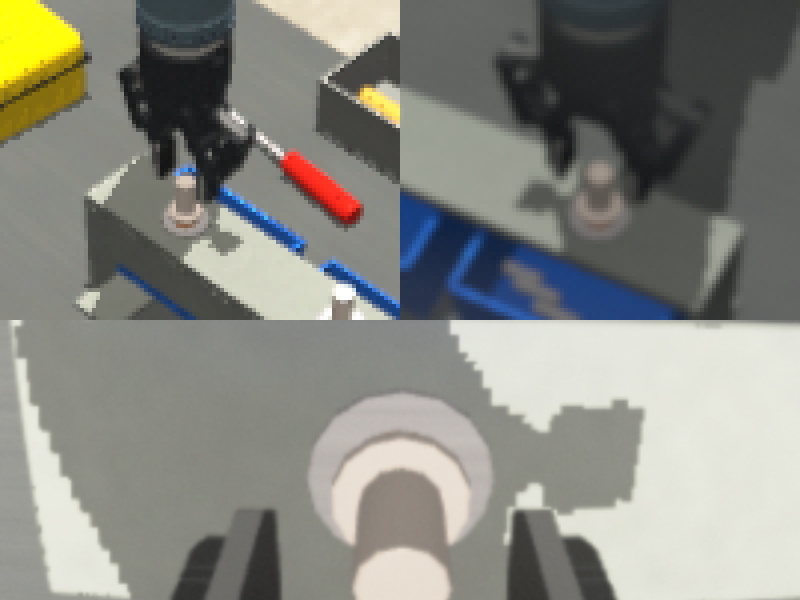

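```bash
python3 -m inch '[[[-0.03,-0.02,-0.12,0,0.03,0,0.5],[0,0,-0.1,0,0,0,0.5],[0,0,0,0,0,0,0.4],[0,0,0,0,0,0,0.4]]]'; python3 look.py 7
```

```text
time: 5.95
position: [0.5574, 0.0621, 0.1191]
eef_rot: [1.0, 0.013, -0.0, -0.001]
contact_force: [0.3, 0.1, -0.3]
finger_gap: 0.0347
[0.5574 0.0621 0.1191] [-2.e-04  2.e-03 -1.e+00] 0.0347 [ 0.31  0.11 -0.28]
```

View pics/k7.png

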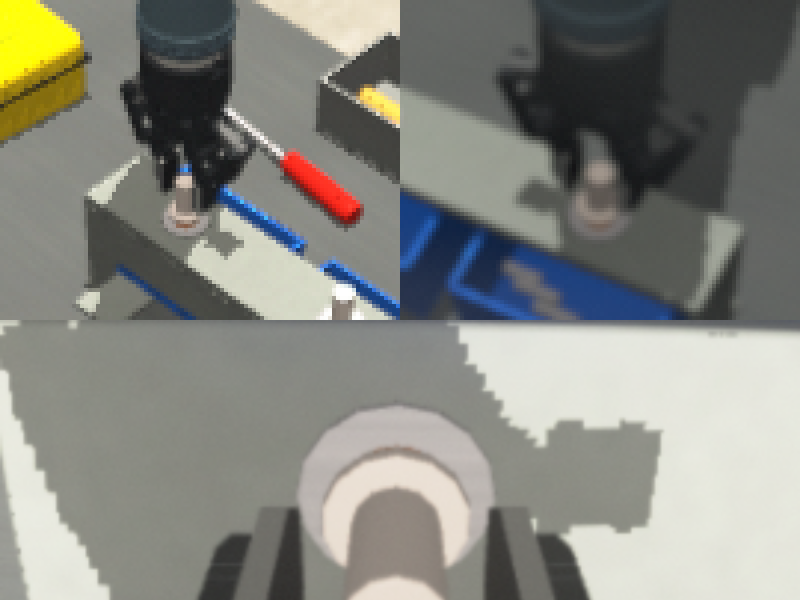

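```bash
python3 -m inch '[[[0,0,0.08,0,0,0,0.4],[0,0,0,0,0,0,0.3],[0,0,0,0,0,0,0.28]]]'; python3 look.py 8
```

```text
time: 6.4
position: [0.5579, 0.0622, 0.1242]
eef_rot: [1.0, 0.013, 0.001, -0.001]
contact_force: [-0.2, 0.2, 0.3]
finger_gap: 0.024
[0.5579 0.0622 0.1242] [ 0.0011  0.0022 -1.    ] 0.024 [-0.16  0.23  0.27]
```

View pics/k8.png

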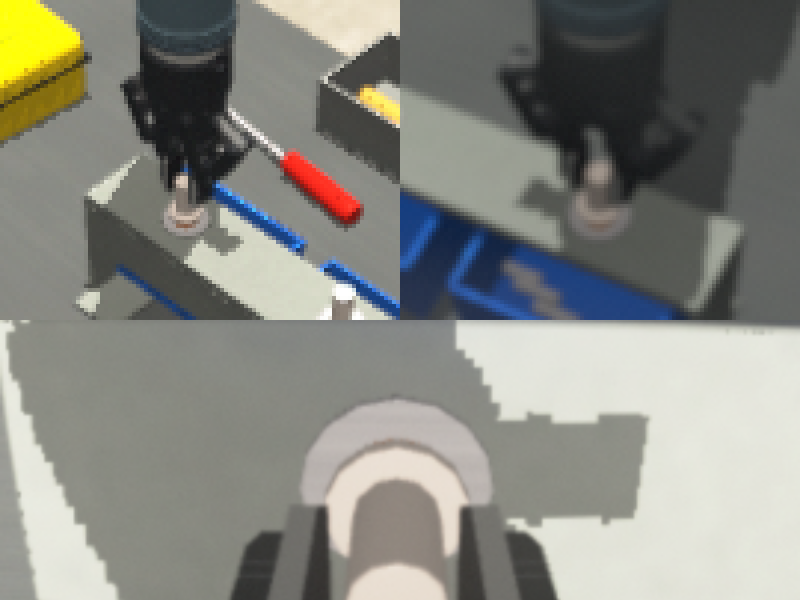

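```bash
python3 -m inch '[[[0,0,0,0,0,0,0.2],[0,0,0,0,0,0,0.1],[0,0,0,0,0,0,0],[0,0,0,0,0,0,0]]]';python3 -m inch '[[[0,0,0,0,0,0,0],[0,0,0,0,0,0,0]]]'
```

```text
time: 6.95
position: [0.5578, 0.0618, 0.1242]
eef_rot: [1.0, 0.013, 0.0, -0.001]
contact_force: [-0.0, -0.1, 0.8]
finger_gap: 0.0155
time: 7.15
position: [0.5579, 0.0618, 0.1243]
eef_rot: [1.0, 0.013, 0.0, -0.001]
contact_force: [0.6, 0.2, 1.2]
finger_gap: 0.0157
```

```bash
python3 -m inch '[[[0,0,-0.02,0,0,0,0]]]';python3 -m inch '[[[0,0,-0.02,0,0,0,0]]]';python3 look.py 9
```

```text
time: 7.25
position: [0.5579, 0.0618, 0.1235]
eef_rot: [1.0, 0.013, 0.001, -0.001]
contact_force: [-1.6, -0.5, 6.8]
finger_gap: 0.0156
time: 7.35
position: [0.558, 0.0619, 0.1231]
eef_rot: [1.0, 0.013, 0.001, -0.001]
contact_force: [-3.5, -1.4, 9.0]
finger_gap: 0.0159
[0.558  0.0619 0.1231] [ 0.0011  0.0015 -1.    ] 0.0159 [-3.49 -1.37  9.02]
```

View pics/k9.png

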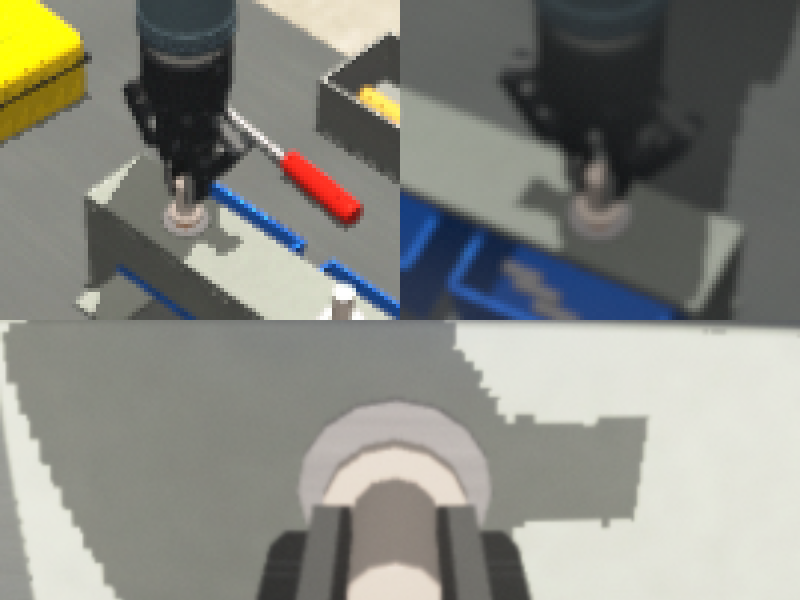

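```bash
for i in 1; do python3 -m inch '[[[0,0,-0.02,0,0,0,0]]]';python3 -m inch '[[[0,0,-0.02,0,0,0,0]]]';python3 -m inch '[[[0,0,-0.02,0,0,0,0]]]'; done
```

```text
time: 7.6
position: [0.5581, 0.0619, 0.123]
eef_rot: [1.0, 0.013, 0.001, -0.001]
contact_force: [-3.7, -1.3, 10.3]
finger_gap: 0.0156
time: 7.7
position: [0.5581, 0.0619, 0.1229]
eef_rot: [1.0, 0.013, 0.001, -0.0]
contact_force: [-4.0, -0.4, 11.8]
finger_gap: 0.0153
time: 7.8
position: [0.5581, 0.0618, 0.1229]
eef_rot: [1.0, 0.013, 0.001, -0.0]
contact_force: [-3.8, -1.3, 12.8]
finger_gap: 0.0159
```

```bash
python3 -m inch '[[[0,0,-0.03,0,0,0,0]]]';python3 -m inch '[[[0,0,-0.03,0,0,0,0]]]';python3 -m inch '[[[0,0,-0.03,0,0,0,0]]]'
```

```text
time: 7.9
position: [0.5582, 0.0618, 0.1225]
eef_rot: [1.0, 0.012, 0.001, -0.0]
contact_force: [-4.9, -0.9, 14.9]
finger_gap: 0.0155
time: 8.0
position: [0.5582, 0.0619, 0.1224]
eef_rot: [1.0, 0.012, 0.001, 0.0]
contact_force: [-4.8, -1.9, 15.9]
finger_gap: 0.0155
time: 8.1
position: [0.5582, 0.0618, 0.1223]
eef_rot: [1.0, 0.012, 0.001, 0.0]
contact_force: [-5.7, -2.1, 15.2]
finger_gap: 0.0156
```

```bash
python3 -m inch '[[[-0.01,0,-0.035,0,0,0,0]]]';python3 -m inch '[[[-0.01,0,-0.035,0,0,0,0]]]';python3 -m inch '[[[-0.01,0,-0.035,0,0,0,0]]]';python3 -m inch '[[[-0.01,0,-0.035,0,0,0,0]]]'
```

```text
time: 8.2
position: [0.5582, 0.0618, 0.1221]
eef_rot: [1.0, 0.012, 0.002, 0.001]
contact_force: [-4.4, -1.8, 15.9]
finger_gap: 0.0157
time: 8.3
position: [0.5582, 0.0618, 0.122]
eef_rot: [1.0, 0.012, 0.002, 0.001]
contact_force: [-4.9, -1.3, 15.6]
finger_gap: 0.0154
time: 8.4
position: [0.5583, 0.0618, 0.122]
eef_rot: [1.0, 0.012, 0.003, 0.001]
contact_force: [-5.2, -1.6, 15.6]
finger_gap: 0.0156
time: 8.5
position: [0.5583, 0.0618, 0.1219]
eef_rot: [1.0, 0.012, 0.004, 0.001]
contact_force: [-4.8, -1.1, 15.1]
finger_gap: 0.0159
```

```bash
python3 -m inch '[[[-0.01,0,-0.05,0,0.03,0,0]]]';python3 -m inch '[[[-0.01,0,-0.05,0,0.03,0,0]]]';python3 -m inch '[[[-0.01,0,-0.05,0,0.03,0,0]]]';python3 -m inch '[[[-0.01,0,-0.05,0,0.03,0,0]]]'
```

```text
time: 8.6
position: [0.5583, 0.0618, 0.1211]
eef_rot: [1.0, 0.012, 0.002, 0.002]
contact_force: [-5.6, -1.6, 16.3]
finger_gap: 0.0155
time: 8.7
position: [0.5581, 0.0618, 0.1203]
eef_rot: [1.0, 0.012, -0.0, 0.002]
contact_force: [-5.6, -1.2, 15.8]
finger_gap: 0.0154
time: 8.8
position: [0.5579, 0.0617, 0.1194]
eef_rot: [1.0, 0.012, -0.002, 0.002]
contact_force: [-5.2, -1.3, 16.1]
finger_gap: 0.0153
time: 8.9
position: [0.5578, 0.0617, 0.1185]
eef_rot: [1.0, 0.012, -0.004, 0.002]
contact_force: [-5.3, -2.4, 15.4]
finger_gap: 0.0154
```

```bash
python3 -m inch '[[[-0.01,0,-0.05,0,-0.01,0,0]]]';python3 -m inch '[[[-0.01,0,-0.05,0,-0.01,0,0]]]';python3 -m inch '[[[-0.01,0,-0.04,0,-0.01,0,0]]]'; python3 look.py 10
```

```text
time: 9.0
position: [0.5578, 0.0617, 0.1176]
eef_rot: [1.0, 0.012, -0.003, 0.002]
contact_force: [-4.3, -1.7, 16.9]
finger_gap: 0.0159
time: 9.1
position: [0.558, 0.0617, 0.1167]
eef_rot: [1.0, 0.012, -0.001, 0.003]
contact_force: [-5.7, -1.4, 15.6]
finger_gap: 0.0158
time: 9.2
position: [0.5581, 0.0617, 0.1164]
eef_rot: [1.0, 0.012, 0.0, 0.003]
contact_force: [-4.7, -2.2, 16.0]
finger_gap: 0.0154
[0.5581 0.0617 0.1164] [ 7.0e-04 -5.5e-03 -1.0e+00] 0.0154 [-4.72 -2.24 16.03]
```

View pics/k10.png

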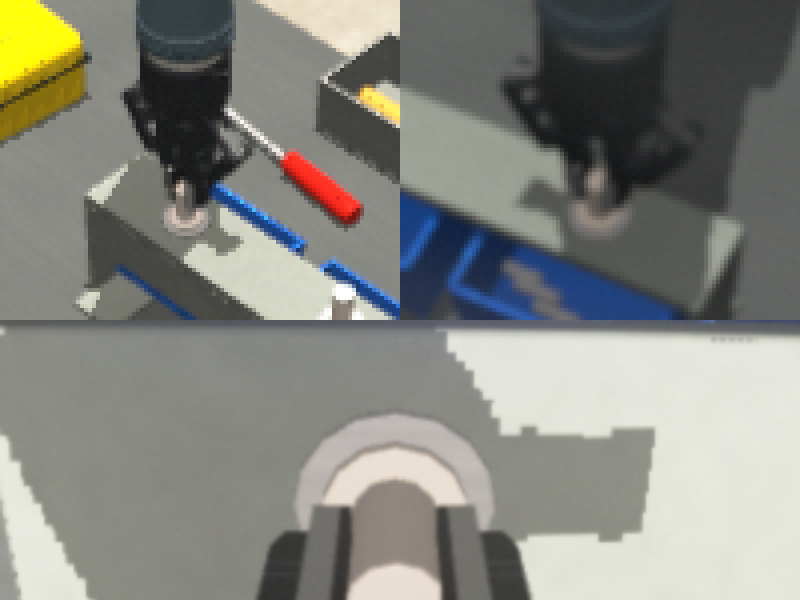

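```bash
python3 -m inch '[[[-0.01,0,-0.05,0.01,0,0,0]]]';python3 -m inch '[[[-0.01,0,-0.05,0.01,0,0,0]]]';python3 -m inch '[[[-0.01,0,-0.04,0,0,0,0]]]'
```

```text
time: 9.45
position: [0.5581, 0.0617, 0.1156]
eef_rot: [1.0, 0.011, 0.001, 0.002]
contact_force: [-5.3, -1.9, 17.8]
finger_gap: 0.0157
time: 9.55
position: [0.5583, 0.0617, 0.1151]
eef_rot: [1.0, 0.011, 0.002, 0.002]
contact_force: [-6.2, -1.6, 21.6]
finger_gap: 0.0156
time: 9.65
position: [0.5583, 0.0618, 0.1152]
eef_rot: [1.0, 0.011, 0.002, 0.002]
contact_force: [-6.8, -2.7, 21.3]
finger_gap: 0.0156
```

```bash
python3 -m inch '[[[-0.02,0,0.01,0,0,0,0]]]';python3 -m inch '[[[-0.02,0,0.01,0,0,0,0]]]';python3 -m inch '[[[-0.02,0,0.01,0,0,0,0]]]'
```

```text
time: 9.75
position: [0.5581, 0.0617, 0.1172]
eef_rot: [1.0, 0.011, 0.003, 0.002]
contact_force: [-1.2, -1.9, 4.7]
finger_gap: 0.0156
time: 9.85
position: [0.558, 0.0617, 0.1184]
eef_rot: [1.0, 0.011, 0.004, 0.002]
contact_force: [2.7, -0.8, -2.9]
finger_gap: 0.0159
time: 9.95
position: [0.5579, 0.0617, 0.1188]
eef_rot: [1.0, 0.011, 0.005, 0.002]
contact_force: [6.1, 0.1, -6.5]
finger_gap: 0.0152
```

```bash
python3 -m inch '[[[0,0,0.012,0,-0.02,0,0]]]';python3 -m inch '[[[0.01,0,0.012,0,-0.01,0,0]]]'
```

```text
time: 10.05
position: [0.5582, 0.0616, 0.1188]
eef_rot: [1.0, 0.011, 0.007, 0.002]
contact_force: [3.6, -0.5, -6.4]
finger_gap: 0.0156
time: 10.15
position: [0.5583, 0.0617, 0.1187]
eef_rot: [1.0, 0.011, 0.007, 0.002]
contact_force: [1.9, 0.7, -5.9]
finger_gap: 0.0159
```

```bash
python3 -m inch '[[[0.01,0,0.014,0,0,0,0]]]'
```

```text
time: 10.25
position: [0.5582, 0.0617, 0.1188]
eef_rot: [1.0, 0.011, 0.007, 0.002]
contact_force: [3.3, -0.8, -6.2]
finger_gap: 0.0158
```

```bash
python3 -m inch '[[[0,0,0.02,0,0.02,0,0]]]';python3 -m inch '[[[0,0,0.02,0,0.02,0,0]]]'
```

```text
time: 10.35
position: [0.558, 0.0617, 0.1193]
eef_rot: [1.0, 0.011, 0.005, 0.002]
contact_force: [4.7, 0.1, -9.8]
finger_gap: 0.0157
time: 10.45
position: [0.5577, 0.0617, 0.1197]
eef_rot: [1.0, 0.011, 0.003, 0.002]
contact_force: [6.4, 0.6, -12.8]
finger_gap: 0.0158
```

```bash
python3 -m inch '[[[0,0,0.015,0,0,0,0]]]'
```

```text
time: 10.55
position: [0.5577, 0.0616, 0.1197]
eef_rot: [1.0, 0.011, 0.003, 0.001]
contact_force: [6.3, 1.1, -12.5]
finger_gap: 0.0159
```

```bash
python3 -m inch '[[[0,0,0.014,0,0,0,0],[0,0,0.015,0,0,0,0]]]';python3 -m inch '[[[0,0,0.015,0,0,0,0]]]'
```

```text
time: 10.75
position: [0.5577, 0.0616, 0.1197]
eef_rot: [1.0, 0.011, 0.002, 0.001]
contact_force: [6.0, 1.5, -13.5]
finger_gap: 0.0155
time: 10.85
position: [0.5577, 0.0617, 0.1197]
eef_rot: [1.0, 0.011, 0.002, 0.001]
contact_force: [5.6, 1.9, -12.6]
finger_gap: 0.0155
```

```bash
python3 -m inch '[[[0,0,0.012,0,0,0,0],[0,0,0.012,0,0,0,0]]]';python3 -m inch '[[[0,0,0.013,0,0,0,0],[0,0,0.013,0,0,0,0]]]'
```

```text
time: 11.05
position: [0.5577, 0.0617, 0.1196]
eef_rot: [1.0, 0.011, 0.002, 0.001]
contact_force: [5.6, 0.7, -12.4]
finger_gap: 0.0155
time: 11.25
position: [0.5576, 0.0617, 0.1196]
eef_rot: [1.0, 0.011, 0.001, 0.001]
contact_force: [5.1, -0.4, -12.7]
finger_gap: 0.0153
```

```bash
python3 -m inch '[[[0,0,0.012,0,0,0,0],[0,0,0.012,0,0,0,0]]]';python3 -m inch '[[[0,0,0.012,0,0,0,0],[0,0,0.012,0,0,0,0]]]';python3 -m inch '[[[0,0,0.012,0,0,0,0],[0,0,0.012,0,0,0,0]]]'
```

```text
time: 11.45
position: [0.5576, 0.0617, 0.1195]
eef_rot: [1.0, 0.011, 0.001, 0.0]
contact_force: [5.5, 0.5, -12.1]
finger_gap: 0.0156
time: 11.65
position: [0.5576, 0.0617, 0.1196]
eef_rot: [1.0, 0.012, 0.001, 0.0]
contact_force: [4.5, 0.5, -12.0]
finger_gap: 0.0156
time: 11.85
position: [0.5575, 0.0617, 0.1196]
eef_rot: [1.0, 0.012, 0.0, -0.0]
contact_force: [5.8, -0.1, -11.9]
finger_gap: 0.0155
```

```bash
python3 -m inch '[[[0.01,0,-0.01,0,0,0,0]]]';python3 -m inch '[[[0,0,-0.01,0,0,0,0]]]';python3 -m inch '[[[0,0,-0.01,0,0,0,0]]]'
```

```text
time: 11.95
position: [0.5577, 0.0617, 0.1187]
eef_rot: [1.0, 0.012, -0.0, -0.0]
contact_force: [1.1, -0.5, -5.4]
finger_gap: 0.0154
time: 12.05
position: [0.5577, 0.0618, 0.1183]
eef_rot: [1.0, 0.012, -0.0, -0.0]
contact_force: [2.3, -0.1, -1.8]
finger_gap: 0.0159
time: 12.15
position: [0.5577, 0.0617, 0.1182]
eef_rot: [1.0, 0.012, -0.001, 0.0]
contact_force: [1.5, 0.6, -1.2]
finger_gap: 0.0156
```

```bash
python3 -m inch '[[[0,0,-0.014,0,0,0,0]]]';python3 -m inch '[[[0.01,0,-0.012,0,0,0,0]]]'
```

```text
time: 12.25
position: [0.5577, 0.0617, 0.1179]
eef_rot: [1.0, 0.012, -0.0, 0.0]
contact_force: [0.4, -0.3, -0.7]
finger_gap: 0.0159
time: 12.35
position: [0.5578, 0.0617, 0.1177]
eef_rot: [1.0, 0.012, -0.001, 0.0]
contact_force: [-1.7, -0.3, 0.9]
finger_gap: 0.0154
```

Near zero load; release.

```bash
python3 -m inch '[[[0,0,-0.01,0,0,0,0.15]]]';python3 -m inch '[[[0,0,0,0,0,0,0.28],[0,0,0,0,0,0,0.36],[0,0,0,0,0,0,0.4],[0,0,0,0,0,0,0.4]]]';python3 look.py 11
```

```text
time: 12.45
position: [0.5578, 0.0617, 0.1177]
eef_rot: [1.0, 0.012, -0.001, 0.0]
contact_force: [-0.6, -0.3, 2.5]
finger_gap: 0.0155
time: 12.85
position: [0.5576, 0.062, 0.1179]
eef_rot: [1.0, 0.012, -0.001, 0.0]
contact_force: [-0.2, -0.6, -0.7]
finger_gap: 0.0342
[0.5576 0.062  0.1179] [-1.6e-03 -6.0e-04 -1.0e+00] 0.0342 [-0.22 -0.58 -0.66]
```

View pics/k11.png

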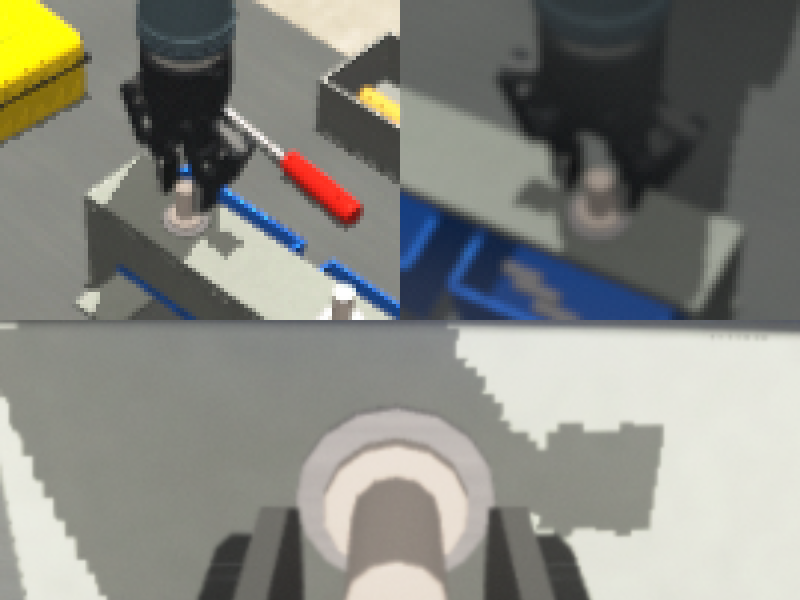

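```bash
python3 -m inch '[[[0,0,0.2,0,0,0,0.6],[0,0,0.3,0,0,0,0.6],[0,0,0.4,0,0,0,0.6],[0,0,0.4,0,0,0,0.6],[-0.5,0,0.5,0,0,0,0.6]]]';python3 -m inch '[[[-0.8,0,0.5,0,0,0,0.6],[-0.8,-0.3,0,0,0,0,0.6],[0,0,0,0,0,0,0.6],[0,0,0,0,0,0,0.6]]]';python3 look.py 12
python3 - <<'E'
from h import *
F=pickle.load(open("f12.pkl","rb"))
def c(n,u,v,w=22,h=16,s=9):
    im=F[n]["img"][v-h:v+h,u-w:u+w,::-1];return cv2.resize(im,None,fx=s,fy=s,interpolation=cv2.INTER_NEAREST)
cv2.imwrite("pics/z12.png",np.hstack([c("side",257,171),c("side",295,198)]))
cv2.imwrite("pics/w12.png",F["wrist"]["img"][:,:,::-1])
E
```

```text
time: 13.5
position: [0.5318, 0.0617, 0.2101]
eef_rot: [1.0, 0.011, -0.003, 0.0]
contact_force: [0.2, -0.5, 0.3]
finger_gap: 0.0513
time: 13.9
position: [0.4494, 0.0472, 0.2418]
eef_rot: [1.0, 0.012, 0.001, 0.0]
contact_force: [-0.0, 0.6, -0.5]
finger_gap: 0.0513
[0.4494 0.0472 0.2418] [ 2.1e-03 -6.0e-04 -1.0e+00] 0.0513 [-0.04  0.61 -0.48]
```

View pics/z12.png

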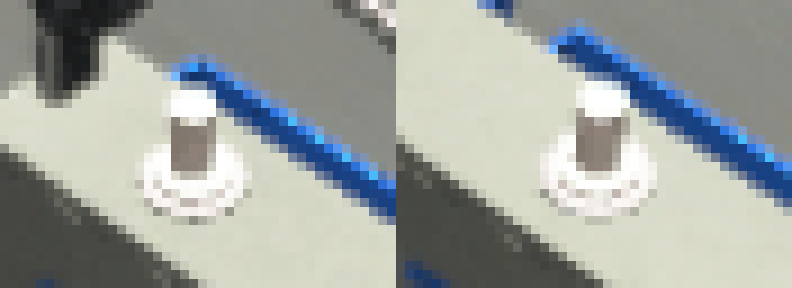

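View pics/w12.png

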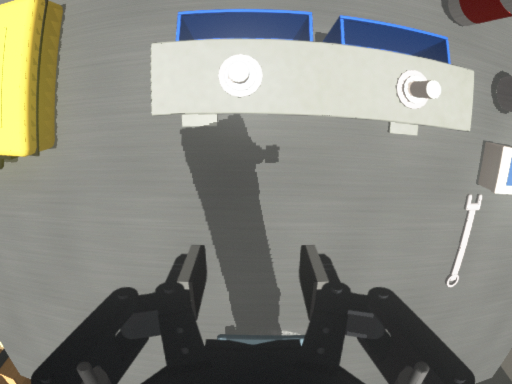

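```bash
python3 -c "
from rig import ticket;print(ticket.job_done())"
```

```text
the job is handed in; nothing more can be done
None
```

I pressed the proud pin home, pull-tested it at about 12 N, let go of it, and handed the job in at about 14 s of the 48 s. No verdict was reported.

- **Which pin:** it was the one on the +y side, at about (0.557, 0.062). The orange shank showed under its collar in the side view.
- **Press:** it slid in about 6.5 mm at a steady 16 N. The force then rose to about 21.6 N and the pin stopped moving, which I took as the hard stop. The limit is 30 N.
- **Pull test:** I held about 12–13 N upward for roughly 1.4 s. The highest reading was 13.5 N, against the 14.8 N limit. The pin did not creep, and the stiffness came out at about 7.6 N/mm, close to the 8 N/mm expected.
- **Release:** I brought the load back to within a few newtons of zero before opening the fingers, then backed the arm clear.

**Last checks:** in the side view no orange shows and the two pins look the same. The contact force is near zero, the arm is clear of the rail, and I did not touch the other pin or any bystander. The cameras only resolve height to a few millimetres, so the evidence that the pin is within 1.5 mm of home is mainly the hard stop felt in the force.

**Things that disagreed:**
- The fingertips appeared about 30 mm farther back than the reported TCP implies, in all three views. I set the grasp height from the pictures.
- The gripper read a 15.6 mm gap on the 18 mm grip.
- There were side forces of up to about 7 N on the pin during the press and pull.

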